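Slide the tube rack up to the cold block

TASK

Slide the tube rack along the steel and up against the cold block, so that the two lie flush, long side to long side, with their ends level, each column of tubes running straight on into a column of wells. Only push it gently with the fingers: do not lift or tip the rack, do not shift the heavy block, and leave everything else standing where it is.

Things in the scene. Friction and masses are not known exactly. Their poses are not given: they have to be found in the camera images.
- rack: The tube rack to push: off-white plastic box with solid upright walls, 166 mm long (its x axis), 106 mm wide (y), 42 mm high, in its top 8 columns by 5 rows of wells, most filled with tubes whose caps reach 53 mm above the table. Stands loose on the steel, 0.25 to 0.5 kg, slides under 1 to 4 N; too wide to grip across. Its long axis points roughly away from the robot. Origin: centre of its underside, z up.
- cold_block: Aluminium block, left or right of the rack, same footprint and wells: 166 mm long (its x axis, turned up to 0.3 rad from straight ahead), 106 mm wide (y), 52 mm high, caps of its few tubes 63 mm. Loose, 2.5 kg: pushes up to 10 N do not shift it. Origin: centre of its underside, z up. When done, the rack's origin is at x 0 and y +106 or -106 mm (the side where it started) in the block's frame.
- reagent_bottle: Bystander: amber bottle, 42 mm across, 68 mm high, standing about 60 mm beyond the far end of the cold block. Origin: centre of its underside.
- sample_jar: Bystander: small screw-cap jar, 38 mm across, 42 mm high, standing about 60 mm off the end of the cold block nearer the robot. Origin: centre of its underside.
- tip_box: Bystander: shut box of pipette tips, 118 x 82 x 70 mm high, at the left side. Origin: centre of its underside.
- small_rack: Bystander: low red rack, 100 x 70 mm, 37 mm high with its tubes, at the right side. Origin: centre of its underside.
- timer: Bystander: flat white timer, 60 x 66 x 19 mm high, at the left side. Origin: centre of its underside.
- pipette: Bystander: pipette lying along x at the right side, 235 mm long, 24 mm high. Origin: on the table under the front part of its hand grip, about the middle of its length.
- marker: Bystander: felt marker lying along x at the left side, 130 mm long, 16 mm high. Origin: on the table under its middle.

How it is judged (in metres and radians):
At the end, for the whole second after the job is handed in: The rack stands flat and at rest with its long side against the cold block's long side (gap under 4 mm, turned under 0.025 rad from it), its ends level with the block's ends within 5 mm, and the block within 8 mm of where it stood ((y of rack in the frame of cold_block between 0.1015 and 0.11 m or y of rack in the frame of cold_block between -0.11 and -0.1015 m) and x of rack in the frame of cold_block between -0.005 and 0.005 m and angle between the x axis of rack and the x axis of cold_block, either way round below 0.025 rad and height (world z) of rack below 0.005 m and angle between rack's own z axis and vertical below 0.04 rad and linear speed of rack below 0.01 m/s and distance of cold_block from where it was at the start of the episode below 0.008 m); the robot touches nothing.
It fails at once if the rack is lifted or tipped (height (world z) of rack above 0.008 m or angle between rack's own z axis and vertical above 0.1 rad).
It fails at once if the rack is knocked along (faster than 0.4 m/s) (linear speed of rack above 0.4 m/s).
It fails at once if the cold block is shifted by more than 10 mm (distance of cold_block from where it was at the start of the episode above 0.01 m).
It fails at once if another thing is moved by more than 15 mm or knocked over (distance of any of reagent_bottle, sample_jar, tip_box, small_rack, timer, pipette, marker from where it was at the start of the episode above 0.015 m or angle between any of reagent_bottle, sample_jar, tip_box, small_rack, timer, pipette, marker's own z axis and vertical above 0.3 rad).
It also fails if it takes over 69 s, if anything falls off the work surface, if the arm or the gripper's body presses on something with over 40 N, if the wrist force passes 120 N, or if a joint passes its speed limit or range.

ROBOT

A 7-joint arm with a two-finger parallel gripper is mounted at the origin on the work surface. World frame = base frame: x ahead of the robot, y to its left, z up, the work surface at z = 0. Lengths are in mm, angles in rad, forces in N, time in s.
With the tool pointing down it reaches from about 425 to 925 mm from the base axis. Payload 6.8 kg.
Tool frame: the origin (TCP) lies at the very end of the fingers, on their centre line; the grasp point (between the pads) lies 19 mm behind it; z points along the fingers, y is the direction in which the jaws open and shut (so a half turn about z gives the same grasp; the last joint's range is limited). The gripper opens to 88 mm and grips with 3 to 60 N. Pads are 20 mm wide; open, the fingers measure 115 mm over their backs; the gripper's body (75 mm by 178 mm) begins 61 mm behind the grasp point.
Start: joints at [-1.225, 0.477, 0.022, 1.555, -0.011, 1.109, -0.083], TCP at [295.908, 606.701, 222.664] pointing down, gripper open.
Joint ranges: [-2.96, 2.96], [-0.34, 2.1], [-1.41, 1.46], [0.24, 2.44], [-1.37, 4.51], [0.17, 1.92], [-2.96, 2.96]. Speed limits (rad/s): [2.39, 2.39, 3.14, 3.14, 3.14, 3.14, 3.14].

INTERFACE

Orientations are given as [roll, pitch, yaw] about the fixed x, y, z axes, in that order (R = Rz(yaw) Ry(pitch) Rx(roll)).
In Python, from plant import * gives the robot as it stands.
- The arm moves only by the shell command python3 -m jog 'ROWS' [FORCE]. ROWS is JSON, a list of rows, each an object of numbers: "x", "y", "z": the shift along the tool's x, y, z in cm; "rx", "ry", "rz": the turn, a rotation vector about the tool's x, y, z in degrees; "jaw": the finger opening in cm, from 0 to 8.78. In form: [{"x": .., "y": .., "z": .., "rx": .., "ry": .., "rz": .., "jaw": ..}, ...]. A call has 1 to 12 rows; each row is the pose to reach, as a shift and turn from the pose commanded when the call began, along the tool's axes at that moment; what a row does not reach only later rows make up. A row lasts 1/8 s, in which the tool goes at most 62.5 mm and 10.7 degrees, less where a joint would pass 70% of its speed; a pose out of reach is approached as far as the arm can. A call with a gripper value outside its range is refused whole. The fingers move at their own pace and stop on an object; FORCE is the grip in N (left out, the last holds). Time passes only in rows, so rows that repeat a pose let the fingers close. It gives the time, the measured TCP pose, the force and the opening at its end, in the units of the state.
- get_obs(): the state, without advancing time (a new reading comes with each control period).
- camera(name): name is "side" or "top" or "wrist"; returns a dict with "img" (480x640x3 uint8, red, green, blue), "range_z" (480x640 float32, mm along the optical axis (not along the pixel's ray), 0 where there is no reading), "K" (3x3 intrinsics, pixels), "eye" and "orientation" of the camera in the world. Camera axes: x right, y down, z forward; pixel columns grow to the right and rows downward; lengths in mm; the calibration is good to about 2 mm. The wrist camera is an equidistant fisheye: a pixel r from the principal point sees the ray r / f radians off the axis. A picture is of the moment at which its call begins.
- job_done(): hands the job in, once; it reports no verdict.
Trained networks look in a picture, given as the dict that the camera call returned (one of the last four; its "shot" number tells which), for a name from the list of things; names that differ only in an ending like _2 or _b are one class to them, and where a whole thing is asked for, a point or a joint stands for the part that bears it (a point fixed in the world has none). Each returns a list of dicts, best first, with "conf" (0 to 1); they miss things now and then, are a little off and sometimes report something else, mostly with a low value. They report only what shows in the picture. A call takes as long as a camera call.
- regions_of(picture, target): "pixels" (480x640 bool, what is visible of it).
- spot_point(picture, target): "position" ([x, y, z] in mm, in world coordinates, good to about 4 mm: a listed point, or the origin of a listed thing).
The state is a dict: "clock": time; "qpos": joint angles; "dq": joint speeds; "effort": joint torques, N m; "position": TCP position; "ee_rot": TCP orientation; "force": force on the tool from outside, world axes, zero at the start; "torque": the same for the moment, N m; "finger_gap": finger opening in mm.
Only numpy, scipy, OpenCV 4.12 (cv2) and the standard library are available. Lean on these libraries where they do the work, as an engineer would, in place of code of your own. Each camera call takes 0.05 s, during which the arm holds its last target. There are 200 camera calls.

## Working session

There is one attempt and no reset: what is moved stays moved. The work goes in short steps, Python scripts to look and compute and a shell command to move; the robot and the scene stay as the last step left them, time stands still between calls to the robot, and variables do not carry over. Pictures are saved under pics/ and viewed, about 8 in all and at most 12, crops included, and the job is handed in when it is done.

```bash
ls; mkdir -p pics
cat > h.py <<'E'
from plant import *
import numpy as np, cv2
from scipy.spatial.transform import Rotation as R
def cloud(c):
    K=np.array(c["K"]);z=c["range_z"].astype(float)
    v,u=np.mgrid[0:480,0:640]
    P=np.stack([(u-K[0,2])/K[0,0]*z,(v-K[1,2])/K[1,1]*z,z],-1)
    o=np.array(c["orientation"])
    M=o if o.shape==(3,3) else R.from_euler('xyz',o).as_matrix()
    W=P@M.T+np.array(c["eye"]); W[z<=0]=np.nan
    return W
def rect(c,name,zlo,zhi):
    r=regions_of(c,name)
    if not r: return None
    W=cloud(c); m=r[0]["pixels"]&(W[...,2]>zlo)&(W[...,2]<zhi)
    p=W[m]
    (cx,cy),(w,h),a=cv2.minAreaRect(p[:,:2].astype(np.float32))
    if w<h: w,h,a=h,w,a+90
    a=(np.deg2rad(a)+np.pi/2)%np.pi-np.pi/2
    return r[0]["conf"],np.round([cx,cy,w,h],1),round(a,4),m.sum(),np.round(np.median(p[:,2]),1)
E
python3 - <<'E'
from h import *
o=get_obs();print(o)
for n in ["top","side"]:
    c=camera(n);cv2.imwrite(f"pics/{n}0.png",c["img"][...,::-1]);print(n,c["eye"],c["orientation"],c["K"])
    for t in ["rack","cold_block","reagent_bottle","sample_jar","tip_box","small_rack","timer","pipette","marker"]:
        s=spot_point(c,t);print(t,[(round(q["conf"],2),np.round(q["position"])) for q in s[:2]])
    if n=="top":
        print(rect(c,"rack",32,60),rect(c,"cold_block",42,70))
E
```

```text
pics
{'clock': 0.0, 'qpos': array([-1.22512225,  0.47777549,  0.02234251,  1.55643048, -0.01152373,
        1.10933172, -0.08303995]), 'dq': array([-0.00078447, -0.00063656,  0.00094157,  0.00012127,  0.00092438,
        0.00136871,  0.00107062]), 'effort': array([-5.33515449e-04, -5.82857037e+01,  1.53423954e+00, -2.72606385e+01,
       -5.43642102e-02,  1.69781980e-02,  1.48931877e-04]), 'position': array([295.63689737, 606.13939816, 221.70715243]), 'ee_rot': array([-3.13977913e+00,  1.14357806e-04,  2.68788750e+00]), 'force': array([ 0.50088275,  0.31947579, -0.42786922]), 'torque': array([-0.00355985,  0.02371243, -0.01549488]), 'finger_gap': 87.75370611528967}
top [ 305.47604555  -10.83236218 1346.20281817] [-2.9371473  -0.00377757 -1.5716963 ] [[621.57293503   0.         309.85558496]
 [  0.         621.57293503 236.59968178]
 [  0.           0.           1.        ]]
rack [(0.62, array([568., 129.,   3.])), (0.15, array([644., 448.,  -0.]))]
cold_block [(0.65, array([ 599., -156.,   -2.]))]
reagent_bottle [(0.82, array([ 738., -148.,    0.]))]
sample_jar []
tip_box []
small_ra
[... 342 characters left out ...]
.int64(3798), np.float64(53.0))
side [-205.11158129 -862.98756194 1185.80678401] [-2.33722293  0.00396839 -0.76631864] [[619.57017582   0.         324.79080747]
 [  0.         619.57017582 241.76594876]
 [  0.           0.           1.        ]]
rack [(0.94, array([569., 125.,   2.]))]
cold_block [(0.67, array([491., 430.,  -2.])), (0.59, array([ 602., -159.,    0.]))]
reagent_bottle [(0.73, array([ 742., -150.,   -2.]))]
sample_jar [(0.74, array([ 455., -170.,   -2.]))]
tip_box [(0.69, array([650., 445.,  -0.]))]
small_rack [(0.88, array([ 556., -480.,   -2.]))]
timer [(0.56, array([493., 430.,  -3.]))]
pipette [(0.93, array([ 571., -361.,   -2.]))]
marker [(0.7, array([480., 320.,   0.]))]
```

View pics/top0.png

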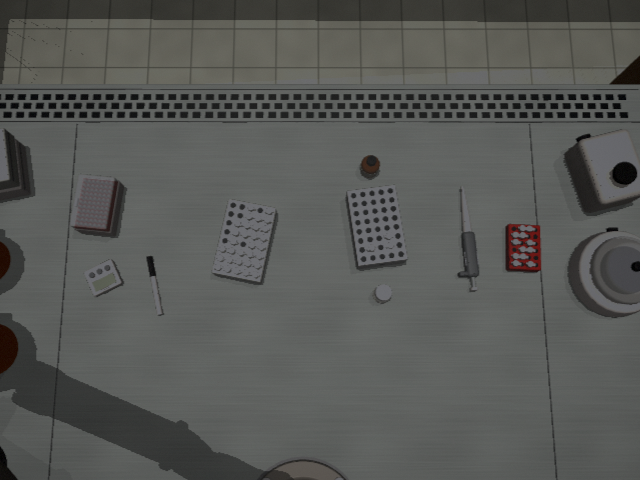

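The view agrees with the estimates. The rack is at pixel (245,241), with its far end leaning right (yaw -0.196). The block is at (377,226) with yaw +0.135, the bottle at (370,165), the jar at (383,294) and the marker at (154,285). I'll place both open fingers on the rack's left long side and push with them as a line.

```bash
cat >> h.py <<'E'
def rel(x,y,z,yaw):
    o=get_obs();p=o["position"];r=o["ee_rot"]
    d=R.from_euler('xyz',r).as_matrix().T@(np.array([x,y,z])-p)/10
    dy=(yaw-r[2]+np.pi)%(2*np.pi)-np.pi
    print("xyz cm",np.round(d,2),"rz deg",round(-np.rad2deg(dy),2))
E
python3 -c "
from h import *
rel(586,214,120,1.375)"
```

```text
xyz cm [-43.29 -22.58  10.27] rz deg 75.22
```

```bash
python3 -m jog '[{"x":-5,"y":-2.6,"z":0,"rz":9},{"x":-10,"y":-5.2,"z":0,"rz":18},{"x":-15,"y":-7.8,"z":0,"rz":27},{"x":-20,"y":-10.4,"z":2,"rz":36},{"x":-25,"y":-13,"z":4,"rz":45},{"x":-30,"y":-15.6,"z":6,"rz":54},{"x":-35,"y":-18.2,"z":8,"rz":62},{"x":-40,"y":-20.8,"z":9,"rz":70},{"x":-43.3,"y":-22.6,"z":10.3,"rz":75.2},{"x":-43.3,"y":-22.6,"z":10.3,"rz":75.2},{"x":-43.3,"y":-22.6,"z":10.3,"rz":75.2}]'; python3 -c "
from h import *
rel(586,214,14,1.375)"
```

```text
xyz cm [-43.29 -22.58  20.87] rz deg 75.22$[0]: bad value
```

```bash
python3 -m jog '[{"x":-5,"y":-2.6,"z":0,"rx":0,"ry":0,"rz":9,"jaw":8.7},{"x":-10,"y":-5.2,"z":0,"rx":0,"ry":0,"rz":18,"jaw":8.7},{"x":-15,"y":-7.8,"z":0,"rx":0,"ry":0,"rz":27,"jaw":8.7},{"x":-20,"y":-10.4,"z":2,"rx":0,"ry":0,"rz":36,"jaw":8.7},{"x":-25,"y":-13,"z":4,"rx":0,"ry":0,"rz":45,"jaw":8.7},{"x":-30,"y":-15.6,"z":6,"rx":0,"ry":0,"rz":54,"jaw":8.7},{"x":-35,"y":-18.2,"z":8,"rx":0,"ry":0,"rz":62,"jaw":8.7},{"x":-40,"y":-20.8,"z":9,"rx":0,"ry":0,"rz":70,"jaw":8.7},{"x":-43.3,"y":-22.6,"z":10.3,"rx":0,"ry":0,"rz":75.2,"jaw":8.7},{"x":-43.3,"y":-22.6,"z":10.3,"rx":0,"ry":0,"rz":75.2,"jaw":8.7},{"x":-43.3,"y":-22.6,"z":10.3,"rx":0,"ry":0,"rz":75.2,"jaw":8.7}]'; python3 -c "
from h import *
rel(586,214,14,1.375)"
```

```text
clock: 2.48
position: [585.6, 214.8, 119.7]
ee_rot: [-3.141, -0.001, 1.377]
force: [-0.2, 1.5, 0.6]
finger_gap: 86.7
xyz cm [-0.08  0.06 10.57] rz deg 0.11
```

```bash
python3 -m jog '[{"x":0,"y":0,"z":4,"rx":0,"ry":0,"rz":0,"jaw":8.7},{"x":0,"y":0,"z":8,"rx":0,"ry":0,"rz":0,"jaw":8.7},{"x":0,"y":0,"z":10,"rx":0,"ry":0,"rz":0,"jaw":8.7},{"x":0,"y":0,"z":10.5,"rx":0,"ry":0,"rz":0,"jaw":8.7},{"x":0,"y":0,"z":10.5,"rx":0,"ry":0,"rz":0,"jaw":8.7}]'
python3 - <<'E'
from h import *
c=camera("side");cv2.imwrite("pics/s1.png",c["img"][100:400,100:500,::-1].repeat(2,0).repeat(2,1))
print(rect(c,"rack",36,47))
# geometry: contact at offset 63 from rack centre; plan path
r0=np.array([569.4,126.2,-.196]);b=np.array([600.9,-157.7,.135])
t=b[:2]+106*np.array([-np.sin(b[2]),np.cos(b[2])]);print("target rack",t)
for o in (63,65): print(t+o*np.array([-np.sin(b[2]),np.cos(b[2])]), r0[:2]+o*np.array([-np.sin(r0[2]),np.cos(r0[2])]))
E
```

```text
clock: 3.1
position: [586.6, 214.4, 15.5]
ee_rot: [3.141, -0.001, 1.376]
force: [0.6, 0.4, 0.7]
finger_gap: 87.1
(0.85, array([566. , 126.6, 166.2, 112.9]), np.float64(-0.1945), np.int64(939), np.float64(42.5))
target rack [586.63342703 -52.66445889]
[578.15423744   9.76232497] [581.66909159 187.99376499]
[577.88505682  11.74412764] [582.05858656 189.95547181]
```

View pics/s1.png

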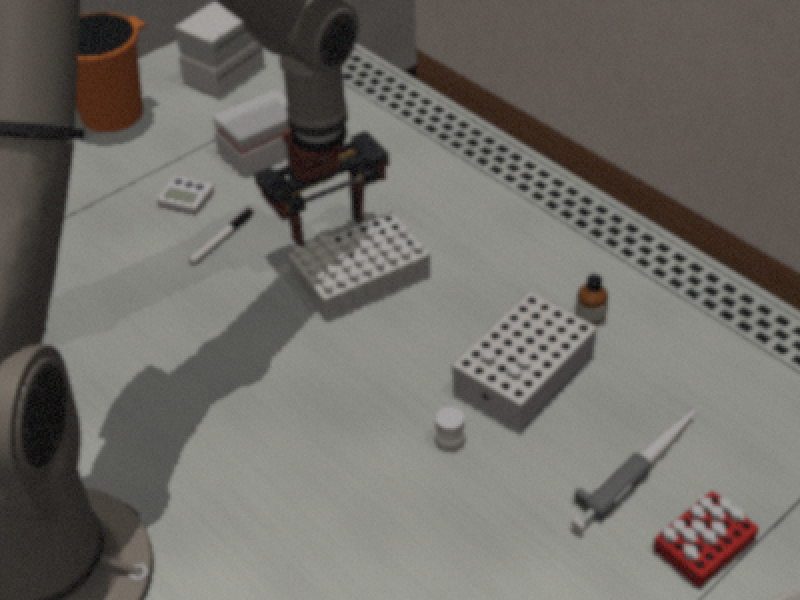

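The fingers sit clear behind the rack's left long side, at crop pixels (297,235) and (357,215). I'll move to contact, then push the first stretch with a gentle turn.

```bash
python3 -m jog '[{"x":-1.2,"y":0,"z":0.2,"rx":0,"ry":0,"rz":0,"jaw":8.7},{"x":-2,"y":0,"z":0.2,"rx":0,"ry":0,"rz":0,"jaw":8.7},{"x":-2.6,"y":0,"z":0.2,"rx":0,"ry":0,"rz":0,"jaw":8.7},{"x":-3.2,"y":0.1,"z":0.2,"rx":0,"ry":0,"rz":-0.6,"jaw":8.7},{"x":-4,"y":0.25,"z":0.2,"rx":0,"ry":0,"rz":-1.5,"jaw":8.7},{"x":-4.8,"y":0.4,"z":0.2,"rx":0,"ry":0,"rz":-2.3,"jaw":8.7},{"x":-5.6,"y":0.55,"z":0.2,"rx":0,"ry":0,"rz":-3.2,"jaw":8.7},{"x":-6.4,"y":0.7,"z":0.2,"rx":0,"ry":0,"rz":-4.1,"jaw":8.7},{"x":-7.2,"y":0.85,"z":0.2,"rx":0,"ry":0,"rz":-5,"jaw":8.7},{"x":-8,"y":1,"z":0.2,"rx":0,"ry":0,"rz":-5.8,"jaw":8.7},{"x":-8.8,"y":1.15,"z":0.2,"rx":0,"ry":0,"rz":-6.6,"jaw":8.7},{"x":-9.4,"y":1.25,"z":0.2,"rx":0,"ry":0,"rz":-7.3,"jaw":8.7}]'
python3 - <<'E'
from h import *
c=camera("top");cv2.imwrite("pics/t2.png",c["img"][100:340,180:500,::-1].repeat(2,0).repeat(2,1))
print(rect(c,"rack",32,60));print(rect(c,"cold_block",42,70))
c=camera("side");print(rect(c,"rack",36,47),rect(c,"cold_block",46,57))
rel(579.6,50,14,1.63)
E
```

```text
clock: 4.7
position: [580.0, 118.4, 12.6]
ee_rot: [-3.142, 0.0, 1.503]
force: [-0.3, 3.3, 2.0]
finger_gap: 86.9
(0.88, array([575.6,  51.2, 166.9, 102.4]), np.float64(-0.0813), np.int64(3260), np.float64(44.6))
(0.78, array([ 600.4, -157.8,  166.8,  107. ]), np.float64(0.1341), np.int64(3793), np.float64(53.0))
(0.71, array([572.6,  53.9, 168.7, 114.3]), np.float64(-0.046), np.int64(1013), np.float64(42.3)) (0.88, array([ 598.6, -157.4,  174. ,  110.3]), np.float64(0.1299), np.int64(1933), np.float64(52.4))
xyz cm [-6.83  0.45 -0.16] rz deg -7.32
```

View pics/t2.png

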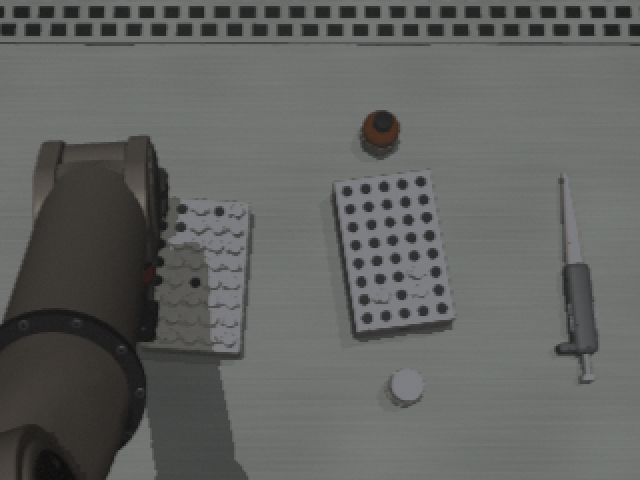

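The rack (right edge near crop pixel x≈245, ends at y≈198 and 355) is following the fingers, and the block hasn't moved. I'll continue to about 40 mm short of the block.

```bash
python3 -m jog '[{"x":-0.5,"y":0,"z":0,"rx":0,"ry":0,"rz":-0.5,"jaw":8.7},{"x":-1.2,"y":0.05,"z":0,"rx":0,"ry":0,"rz":-1.3,"jaw":8.7},{"x":-2,"y":0.1,"z":0,"rx":0,"ry":0,"rz":-2.1,"jaw":8.7},{"x":-2.8,"y":0.15,"z":0,"rx":0,"ry":0,"rz":-3,"jaw":8.7},{"x":-3.6,"y":0.2,"z":0,"rx":0,"ry":0,"rz":-3.9,"jaw":8.7},{"x":-4.4,"y":0.27,"z":0,"rx":0,"ry":0,"rz":-4.8,"jaw":8.7},{"x":-5.2,"y":0.34,"z":0,"rx":0,"ry":0,"rz":-5.6,"jaw":8.7},{"x":-6,"y":0.4,"z":0,"rx":0,"ry":0,"rz":-6.5,"jaw":8.7},{"x":-6.6,"y":0.43,"z":0,"rx":0,"ry":0,"rz":-7.1,"jaw":8.7},{"x":-6.8,"y":0.45,"z":0,"rx":0,"ry":0,"rz":-7.3,"jaw":8.7}]'
python3 - <<'E'
from h import *
c=camera("top");cv2.imwrite("pics/t3.png",c["img"][130:310,220:460,::-1].repeat(3,0).repeat(3,1))
r=rect(c,"rack",32,60);print(r);print(rect(c,"cold_block",42,70))
# rack extents in block frame (top surface points)
W=cloud(c);m=regions_of(c,"rack")[0]["pixels"]&(W[...,2]>38)&(W[...,2]<47)
a=.135;d=W[m][:,:2]-[600.9,-157.7];u=d@[np.cos(a),np.sin(a)];v=d@[-np.sin(a),np.cos(a)]
print("u",np.percentile(u,[0,.5,99.5,100]),"v",np.percentile(v,[0,.5,99.5,100]))
o=get_obs()["position"][:2]-[600.9,-157.7];print("tcp in block",o@[np.cos(a),np.sin(a)],o@[-np.sin(a),np.cos(a)])
E
```

```text
clock: 6.25
position: [579.9, 50.4, 12.7]
ee_rot: [-3.142, 0.0, 1.63]
force: [-0.9, 1.9, -0.3]
finger_gap: 86.8
(0.56, array([584.4, -23.2, 168.9,  92.1]), np.float64(0.01), np.int64(2819), np.float64(45.2))
None
u [-84.03245506 -82.11563213  83.77512659  86.79596045] v [ 86.05266728  88.32122034 187.03386846 191.61703784]
tcp in block 7.456314725215252 209.28580065455594
```

View pics/t3.png

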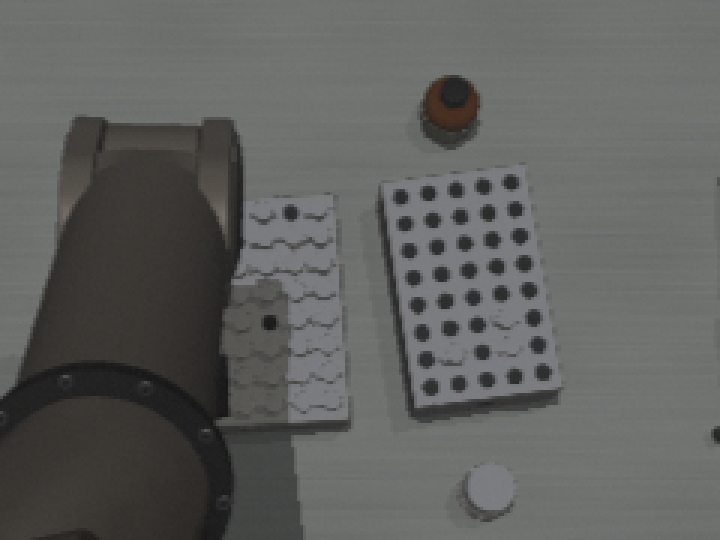

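Now about 35–40 mm from the block (rack right edge at crop x≈340, block left edge ≈395), roughly level with it. I'll finish the turn and stop about 6 mm short.

```bash
python3 -c "
from h import *
rel(578.9,16,13,1.706)"
```

```text
xyz cm [-3.46 -0.33 -0.02] rz deg -4.36
```

```bash
python3 -m jog '[{"x":-0.5,"y":-0.05,"z":0,"rx":0,"ry":0,"rz":-0.6,"jaw":8.7},{"x":-1.1,"y":-0.1,"z":0,"rx":0,"ry":0,"rz":-1.4,"jaw":8.7},{"x":-1.7,"y":-0.16,"z":0,"rx":0,"ry":0,"rz":-2.2,"jaw":8.7},{"x":-2.3,"y":-0.22,"z":0,"rx":0,"ry":0,"rz":-3,"jaw":8.7},{"x":-2.8,"y":-0.27,"z":0,"rx":0,"ry":0,"rz":-3.6,"jaw":8.7},{"x":-3.2,"y":-0.3,"z":0,"rx":0,"ry":0,"rz":-4.1,"jaw":8.7},{"x":-3.4,"y":-0.32,"z":0,"rx":0,"ry":0,"rz":-4.4,"jaw":8.7},{"x":-3.4,"y":-0.32,"z":0,"rx":0,"ry":0,"rz":-4.4,"jaw":8.7}]'
cat > m.py <<'E'
from h import *
import sys
a=.135;C=np.array([np.cos(a),np.sin(a)]);S=np.array([-np.sin(a),np.cos(a)])
for n in ["top","side"]:
    c=camera(n);W=cloud(c);z=W[...,2];d=W[...,:2]-[600.9,-157.7];u=d@C;v=d@S
    cv2.imwrite(f"pics/{n}{sys.argv[1]}.png",cv2.resize(c["img"][130:310,220:460,::-1] if n=="top" else c["img"][180:360,250:490,::-1],None,fx=3,fy=3,interpolation=cv2.INTER_CUBIC))
    for nm,lo,hi,v0,v1 in [("rack",37,47,60,150),("block",47,57,-50,50)]:
        m=(z>lo)&(z<hi)&(v>v0)&(v<v1)&(abs(u)<110)
        e=[]
        for k in np.arange(v0+5,v1-5,6):
            q=u[m&(abs(v-k)<3)]
            if len(q)>40:e.append((q.min(),q.max()))
        g=[]
        for k in np.arange(-70,71,10):
            q=v[m&(abs(u-k)<5)]
            if len(q)>10:g.append((k,np.percentile(q,2) if nm=="rack" else np.percentile(q,98)))
        g=np.array(g)
        print(n,nm,"near/far u",np.round(np.median(e,0),1) if e else None,"edge v, slope",np.round(np.polyfit(*g.T,1)[::-1],4) if len(g)>3 else None)
o=get_obs();d=o["position"][:2]-[600.9,-157.7];print("tcp block",d@C,d@S,o["ee_rot"][2],o["force"])
E
python3 m.py 4
```

```text
clock: 7.45
position: [578.7, 16.4, 12.6]
ee_rot: [-3.142, 0.0, 1.707]
force: [-0.4, 1.6, 0.0]
finger_gap: 87.0
top rack near/far u [-80.9  83.3] edge v, slope [ 6.10186e+01 -3.60000e-03]
top block near/far u [-83.2  82.3] edge v, slope [4.78405e+01 2.50000e-03]
side rack near/far u [-83.7  78.5] edge v, slope [6.2148e+01 1.1400e-02]
side block near/far u [-86.3  80.4] edge v, slope [4.75635e+01 6.90000e-03]
tcp block 1.4309788133829635 175.55437489619763 1.7068041517850183 [-0.50143871  1.12137421  0.24826629]
```

View pics/top4.png

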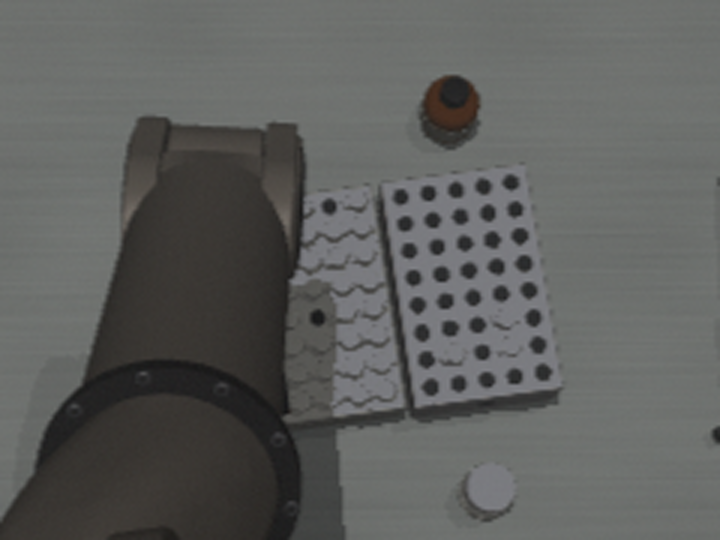

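The rack is parallel to the block with a gap of about 5–6 mm, its ends about +1 mm off level. I'll close it slowly and watch the force.

```bash
python3 -m jog '[{"x":-0.1,"y":-0.02,"z":0,"rx":0,"ry":0,"rz":0,"jaw":8.7},{"x":-0.2,"y":-0.04,"z":0,"rx":0,"ry":0,"rz":0,"jaw":8.7},{"x":-0.3,"y":-0.06,"z":0,"rx":0,"ry":0,"rz":0,"jaw":8.7},{"x":-0.4,"y":-0.08,"z":0,"rx":0,"ry":0,"rz":0,"jaw":8.7},{"x":-0.5,"y":-0.1,"z":0,"rx":0,"ry":0,"rz":0,"jaw":8.7},{"x":-0.5,"y":-0.1,"z":0,"rx":0,"ry":0,"rz":0,"jaw":8.7}]'; python3 -m jog '[{"x":-0.05,"y":0,"z":0,"rx":0,"ry":0,"rz":0,"jaw":8.7},{"x":-0.1,"y":0,"z":0,"rx":0,"ry":0,"rz":0,"jaw":8.7},{"x":-0.1,"y":0,"z":0,"rx":0,"ry":0,"rz":0,"jaw":8.7}]'; python3 m.py 5
```

```text
clock: 8.3
position: [578.3, 11.4, 12.6]
ee_rot: [-3.141, 0.0, 1.707]
force: [0.5, 2.3, -0.0]
finger_gap: 87.2
clock: 8.68
position: [578.3, 11.3, 12.6]
ee_rot: [-3.141, -0.001, 1.707]
force: [-0.7, 3.5, 0.1]
finger_gap: 87.4
top rack near/far u [-82.   82.5] edge v, slope [6.27827e+01 2.10000e-03]
top block near/far u [-83.   82.1] edge v, slope [4.76088e+01 5.00000e-04]
side rack near/far u [-85.2  79.6] edge v, slope [6.16719e+01 7.90000e-03]
side block near/far u [-86.2  80.7] edge v, slope [ 4.70259e+01 -1.56000e-02]
tcp block 0.3428505782761306 170.41906947732394 1.7070493304884713 [-1.31188151  3.2999787   0.62008993]
```

```bash
for i in 1; do python3 -m jog '[{"x":-0.05,"y":0,"z":0,"rx":0,"ry":0,"rz":0,"jaw":8.7},{"x":-0.1,"y":0,"z":0,"rx":0,"ry":0,"rz":0,"jaw":8.7},{"x":-0.1,"y":0,"z":0,"rx":0,"ry":0,"rz":0,"jaw":8.7}]'; done; python3 m.py 6
```

```text
clock: 9.15
position: [578.3, 11.2, 12.6]
ee_rot: [-3.141, -0.002, 1.707]
force: [-1.4, 5.8, 0.7]
finger_gap: 87.1
top rack near/far u [-82.   82.9] edge v, slope [ 6.28496e+01 -1.21000e-02]
top block near/far u [-83.1  81.9] edge v, slope [4.75876e+01 5.00000e-04]
side rack near/far u [-85.1  80.3] edge v, slope [6.18574e+01 5.00000e-03]
side block near/far u [-85.7  80.3] edge v, slope [ 4.67913e+01 -1.56000e-02]
tcp block 0.3910736020305814 170.39846612284467 1.70714301403593 [-1.49086498  6.44551132  0.34582612]
```

View pics/side6.png

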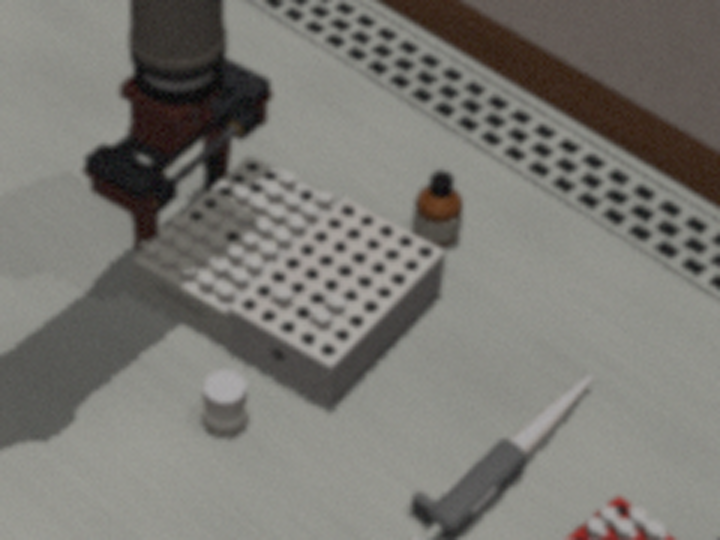

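The rack has stopped at the block: the force rose to 6.4 N with no further motion, and the side view shows no gap at crop (235,310). I'll back off and check.

```bash
python3 -m jog '[{"x":0.3,"y":0,"z":0,"rx":0,"ry":0,"rz":0,"jaw":8.7},{"x":1,"y":0,"z":0,"rx":0,"ry":0,"rz":0,"jaw":8.7},{"x":3,"y":0,"z":0,"rx":0,"ry":0,"rz":0,"jaw":8.7},{"x":5,"y":0,"z":0,"rx":0,"ry":0,"rz":0,"jaw":8.7},{"x":5,"y":0,"z":-5,"rx":0,"ry":0,"rz":0,"jaw":8.7},{"x":7,"y":0,"z":-10,"rx":0,"ry":0,"rz":0,"jaw":8.7},{"x":12,"y":0,"z":-14,"rx":0,"ry":0,"rz":0,"jaw":8.7},{"x":18,"y":0,"z":-14,"rx":0,"ry":0,"rz":0,"jaw":8.7},{"x":22,"y":0,"z":-14,"rx":0,"ry":0,"rz":0,"jaw":8.7},{"x":22,"y":0,"z":-14,"rx":0,"ry":0,"rz":0,"jaw":8.7},{"x":22,"y":0,"z":-14,"rx":0,"ry":0,"rz":0,"jaw":8.7}]'; python3 m.py 7
python3 - <<'E'
from h import *
c=camera("top");print(rect(c,"rack",32,60),rect(c,"cold_block",42,70))
a=.135;C=np.array([np.cos(a),np.sin(a)]);S=np.array([-np.sin(a),np.cos(a)])
W=cloud(c);z=W[...,2];d=W[...,:2]-[600.9,-157.7];u=d@C;v=d@S
m=(z>37)&(abs(u)<95)&(v>-70)&(v<190)
print("both:",cv2.minAreaRect(np.c_[u,v][m.ravel()].astype(np.float32)) if 0 else cv2.minAreaRect(np.stack([u[m],v[m]],1).astype(np.float32)))
g=np.array([(k,v[m&(abs(u-k)<5)].max()) for k in range(-70,71,10)]);print("outer edge",np.polyfit(*g.T,1))
E
```

```text
clock: 10.62
position: [548.3, 227.8, 152.5]
ee_rot: [-3.141, 0.001, 1.708]
force: [-0.2, -0.1, 0.3]
finger_gap: 87.2
top rack near/far u [-81.9  83.3] edge v, slope [6.48441e+01 1.15000e-02]
top block near/far u [-83.1  82.1] edge v, slope [ 4.78329e+01 -2.30000e-03]
side rack near/far u [-85.3  80.4] edge v, slope [6.2083e+01 8.2000e-03]
side block near/far u [-86.3  81.2] edge v, slope [ 4.69767e+01 -7.20000e-03]
tcp block 0.14335991365359496 387.6030013772869 1.7050794822512585 [-0.56526001 -0.4923242   0.36435438]
(0.86, array([587.6, -52.4, 167.5, 106.2]), np.float64(0.1338), np.int64(3708), np.float64(44.5)) (0.98, array([ 600.6, -157.3,  167.3,  107.5]), np.float64(0.1317), np.int64(3798), np.float64(53.0))
both: ((0.09923553466796875, 52.97966384887695), (212.6755828857422, 169.03822326660156), 89.80842590332031)
outer edge [-1.16434109e-03  1.58816535e+02]
```

View pics/top7.png

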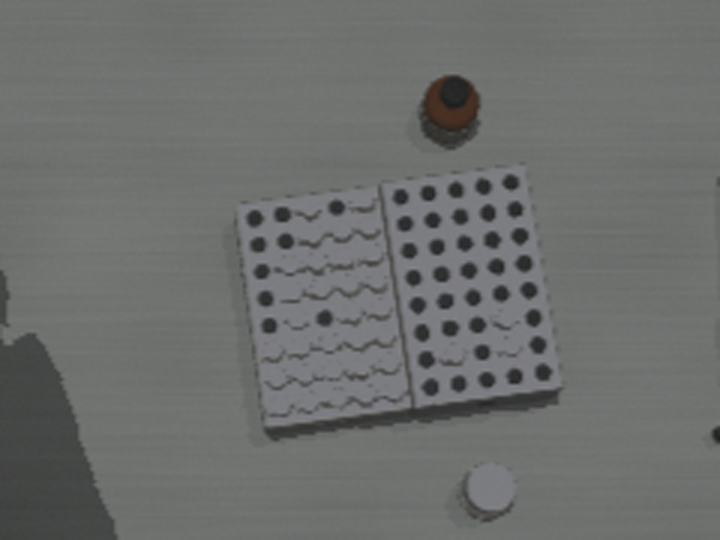

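The rack sits flush and level: the seam runs from crop (382,185) to (412,408), and the bottle and jar haven't moved. In the block's frame the rack is at x≈+1.2 mm and y≈105.7 mm, turned 0.002 rad. I'm handing it in.

```bash
python3 -c "
from plant import *
print(job_done())"
```

```text
the job is handed in; nothing more can be done
None
```

I slid the rack against the cold block with both open fingers on its long side, turning it about 0.33 rad as it went. I stopped when it met the block, with the force at about 6 N, then backed off and handed the job in at about 11 s.

| Last check (top camera, block's frame) | Measured | Limit |
|---|---|---|
| Rack y | about 105.7 mm | 101.5 to 110 mm |
| Rack x (ends level) | about +1.2 mm | within 5 mm |
| Rack turned from block | about 0.002 rad | under 0.025 rad |
| Block shift | about 0.5 mm, within measuring noise | under 8 mm |

- **Side camera:** it disagreed slightly, putting the ends within about 0.5 mm of level. Its seam-edge fits were noisy, so I did not rely on them.
- **Other things:** in the last picture the bottle and jar stood where they were. I did not re-measure the tip box, timer, marker, pipette or small rack after the push, but the fingers stayed clear of them.

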